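# Set the roller press selector to the yellow setting

## Task

Set the bench roller press to its yellow setting: pull the black selector knob with the red grip on top of it straight up out of its detent, turn it towards the yellow dot, feel gently for the detent, which lies a little to one side of that dot, and let the knob drop fully home in it, then let go. Never force the knob's index pin against the plate under it, and leave the tin, the glue bottle and the mug where they are.

Things in the scene. Friction and masses are not known exactly. Their poses are not given: they have to be found in the camera images.
- press: Grey bench roller press, fixed to the table, 270 mm wide (its y) and 200 mm deep (its x), flat top 120 mm above its origin; origin at the centre of its underside, z up, x from its front (rollers, feed table reaching 170 mm out) to its back, so its front faces the robot. A crank with a wooden grip stands out to 202 mm on its +y side, below 90 mm height.
- dial (a point): Centre of the round aluminium dial plate (132 mm across, 3 mm thick) on the press top, on the turning axis of the knob, at the height of the press top (120 mm); 45 mm to -y of the press's middle. Axes as the press's: the knob's axis is z.
- grip (a point): The point to hold the knob, on its axis. The knob is a black round skirt 88 mm across and 12 mm high carrying an upright red bar grip, 46 mm long, 14 mm thick and 40 mm high (its top is 14 mm above this point, the skirt's top face 26 mm below it). With the knob home this point is 42 mm above point dial. The axes turn with the knob: x along the bar's length, y across its thickness, z up; the white pointer line lies at the -x end of the bar.
- pointer (a point): Outer part of the knob's white pointer line, on the skirt's top face 40 mm from the axis; it turns and rises with the knob.
- lift (a joint): How far the knob is pulled out, upward, m: 0 is fully home in a detent, 0.014 is the stop. A spring presses it down, about 6 N when home and 10 N at the stop, and the knob weighs 0.13 kg more. The pin is 8 mm deep in its detent: the knob can turn only above 0.008, and at about 0.0075 the pin rests on the plate between detents.
- turn (a joint): How far the knob is turned, rad: 0 is the detent it starts in, pointer to the front (-x) of the press; positive is counter-clockwise seen from above; stops at -1.5 and 1.5. It turns easily when pulled out and has about 0.04 rad of play to each side in a detent.
- dot_yellow: Yellow round dot, 14 mm across and 4 mm high, on the dial plate 55 mm from the knob's axis about 1.0 rad left or right of the start direction; origin at the centre of its underside. The true detent of this setting is never exactly at the dot's direction but 0.09 to 0.28 rad off it, to either side (nearer the start or farther), unseen under the skirt: feel for it. Play in it: 0.04 rad each way.
- dot_blue: Blue round dot, same size, the same angle to the other side: the other setting, not wanted. Origin at the centre of its underside.
- pin: Index pin, steel, 7 mm thick, under the knob's skirt, 34 mm from the axis, in the direction of the pointer; hidden by the skirt. Its origin is the centre of the skirt's underside; it turns and rises with the knob.
- plate: Index plate with the detents, hidden under the skirt; slots 9.6 mm wide at 34 mm from the axis. The spring alone loads the pin with about 10 N when it rests on the plate; pressing the pin on the plate or sideways against a slot with more than 25 N damages it. Origin on the knob's axis, 6 mm below point dial.
- tin: Round aluminium tin, 48 mm across, 35 mm high, standing on the press top, about 130 mm to the +y side of the knob's axis; origin at the centre of its underside.
- glue: White closed glue bottle, 44 mm across, 120 mm high, standing on the table beside the press on its -y side; origin at the centre of its underside.
- mug: Blue mug, 80 mm across, 90 mm high, standing on the table beyond the crank on the press's +y side; origin at the centre of its underside.

How it is judged:
By the outcome, as a careful person would: the job done as asked, in the order asked, and still so for the second after the job is handed in, with the robot touching nothing.
It also fails if it takes over 51 s, if anything falls off the work surface, if the arm or the gripper's body presses on something with over 40 N, if the wrist force passes 120 N, or if a joint passes its speed limit or range.

## Robot

A 7-joint arm with a two-finger parallel gripper is mounted at the origin on the work surface. World frame = base frame: x ahead of the robot, y to its left, z up, the work surface at z = 0. Lengths are in m, angles in rad, forces in N, time in s.
With the tool pointing down it reaches from about 0.425 to 1.025 m from the base axis. Payload 3.6 kg.
Tool frame: the origin (TCP) lies midway between the tips of the shut fingers; the grasp point (between the pads) lies 19 mm behind it; z points along the fingers, y is the direction in which the jaws open and shut (so a half turn about z gives the same grasp; the last joint's range is limited). The gripper opens to 85 mm and grips with 20 to 120 N. Pads are 22 mm wide; open, the fingers measure 114 mm over their backs; the gripper's body (76 mm by 85 mm) begins 54 mm behind the grasp point. The pads swing forward as they close: fully open they stand 13 mm farther back than shut.
Start: joints at [1.065, 0.591, 0.048, 1.609, -0.033, 0.943, -0.034], TCP at [0.291, -0.664, 0.231] pointing down, gripper open.
Joint ranges: [-2.69, 2.69], [-0.47, 2.24], [-1.27, 1.36], [0.19, 2.51], [-1.53, 4.68], [0.08, 2.07], [-3.09, 3.09]. Speed limits (rad/s): [2.57, 2.57, 3.14, 3.14, 3.14, 3.14, 3.14].

## Interface

Orientations are given as a unit quaternion [w, x, y, z].
In Python, from station import robot, grab_frame, calibration gives the robot as it stands.
- The arm moves only by the tool drive_tool, never from a script. Its arguments are lists of equal length, an entry for each row: "xyz": the shift along the world's x, y, z in mm, a list of three; "spin": the turn about the world's z in rad. A call has 1 to 12 rows; each row is the pose to reach, as a shift and turn from the pose commanded when the call began; what a row does not reach only later rows make up. A row lasts 1/10 s, in which the tool goes at most 50 mm and 8.59 degrees, less where a joint would pass 70% of its speed; a pose out of reach is approached as far as the arm can. A call with a gripper value outside its range is refused whole. "grip" is the closure in counts, from 0 (fully open) to 255 (shut), set as the call begins (left out, the last holds). The fingers move at their own pace and stop on an object; the grip force is fixed at half the most. Time passes only in rows, so rows that repeat a pose let the fingers close. It gives the time, the measured TCP pose, the force and the opening at its end, in the units of the state.
- robot.sense(): the state, without advancing time (a new reading comes with each control period).
- grab_frame(name): name is "scene" or "side" or "wrist"; returns the picture (480x640x3 uint8, red, green, blue); there is no depth.
- calibration(name): a dict with "intrinsics" (3x3 intrinsics, pixels), "T" (4x4, takes a point from camera to world coordinates). Camera axes: x right, y up, looking along -z (the intrinsics and any distortion apply to the point x, -y, -z); pixel columns grow to the right and rows downward; lengths in m; the calibration is good to about 2 mm. A picture is of the moment at which its call begins: read the wrist's pose just before it. calibration takes no time and is no camera call; for the wrist camera it gives the pose at the moment of the call.
- robot.sign_off(): hands the job in, once; it reports no verdict.
The state is a dict: "t": time; "joint_positions": joint angles; "joint_vel": joint speeds; "effort": joint torques, N m; "position": TCP position; "orientation": TCP orientation; "wrist_force": force on the tool from outside, world axes, zero at the start; "torque": the same for the moment, N m; "width": finger opening in m.
Only numpy, scipy, OpenCV 4.12 (cv2) and the standard library are available. Lean on these libraries where they do the work, as an engineer would, in place of code of your own. Each camera call takes 0.05 s, during which the arm holds its last target.

## Working session

There is one attempt and no reset: what is moved stays moved. The work goes in short steps, Python scripts to look and compute and a tool call to move; the robot and the scene stay as the last step left them, time stands still between calls to the robot, and variables do not carry over. Pictures are saved under pics/ and viewed, and the job is handed in when it is done.

Besides the shell and the picture viewer there is one more tool, called after "Call:" as a command line: name --pt "numbers of a row" for each row, then --argument value for the rest. drive_tool: Moves the arm, as the interface text tells. Its arguments: {"type":"object","properties":{"xyz":{"type":"array","items":{"type":"array","items":{"type":"number"}}},"spin":{"type":"array","items":{"type":"number"}},"grip":{"type":"number"}},"required":["xyz","spin"]}

```bash
mkdir -p pics; ls
cat > h.py <<'E'
import numpy as np,cv2
from station import robot,grab_frame,calibration
def snap(n,f):
    c=calibration(n);im=grab_frame(n);cv2.imwrite('pics/'+f+'.png',im[:,:,::-1]);return im,c
def ray(c,u,v):
    K=np.array(c['intrinsics']);T=np.array(c['T']);d=np.array([(u-K[0,2])/K[0,0],-(v-K[1,2])/K[1,1],-1]);return T[:3,3],T[:3,:3]@d
def onz(c,u,v,z):
    o,d=ray(c,u,v);return o+d*(z-o[2])/d[2]
E
python3 - <<'E'
from h import *
print(robot.sense())
for n in('scene','side'):
    im,c=snap(n,n+'0');print(n,c); np.save('pics/'+n+'0.npy',im)
E
```

```text
pics
{'t': 0.0, 'joint_positions': array([ 1.06451041,  0.59206872,  0.04827946,  1.60983839, -0.03330905,
        0.94269415, -0.03366178]), 'joint_vel': array([ 1.75341983e-03, -1.10427897e-03, -8.61584981e-04,  7.86266633e-04,
        1.30124630e-03,  5.00569013e-04, -6.87784869e-05]), 'effort': array([-1.14547100e-03, -5.48689520e+01,  1.54638391e+00, -1.98124462e+01,
        9.45289823e-03,  8.72266857e-03,  3.72029746e-06]), 'position': array([ 0.29053   , -0.66333564,  0.23017074]), 'orientation': array([-1.06686500e-03,  9.78762564e-01,  2.04994217e-01, -2.76480440e-04]), 'wrist_force': array([ 0.29614189,  0.76529002, -0.47436321]), 'torque': array([-0.01854502, -0.00056162,  0.01197979]), 'width': 0.08507413899069123}
scene {'intrinsics': array([[589.78672803,   0.        , 320.16135779],
       [  0.        , 589.78672803, 236.00268669],
       [  0.        ,   0.        ,   1.        ]]), 'T': array([[-0.27523414, -0.7048729 ,  0.65375864,  1.3685967 ],
       [ 0.96128273, -0.19224488,  0.19742702,  0.36088154],
       [-0.01347921,  0.68278555,  0.7304945 ,  0.98142829],
       [ 0.        ,  0.        ,  0.        ,  1.        ]])}
side {'intrinsics': array([[528.12251817,   0.        , 320.054129  ],
       [  0.        , 528.12251817, 235.04260728],
       [  0.        ,   0.        ,   1.        ]]), 'T': array([[-0.98140466,  0.14436335, -0.1265074 ,  0.45481718],
       [-0.19187509, -0.75625467,  0.62551005,  0.84394295],
       [-0.00537109,  0.6381521 ,  0.76989158,  1.03324775],
       [ 0.        ,  0.        ,  0.        ,  1.        ]])}
```

View pics/scene0.png

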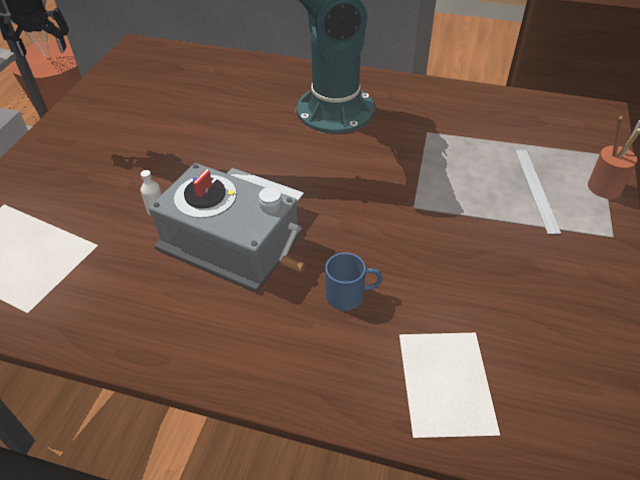

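View pics/side0.png

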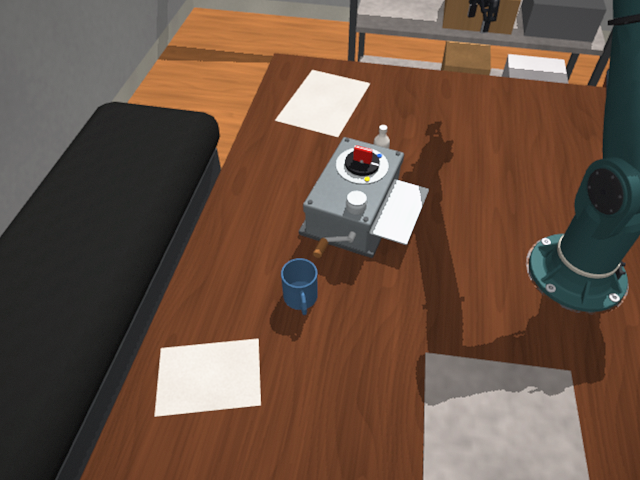

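Scene view: dial at about (205,195), with the red grip at (203,182), the yellow dot at (232,192), the tin at (270,200) and the glue bottle at (150,190). In the side view the dial is at about (362,165). Next I'll measure.

```bash
cat > m.py <<'E'
from h import *
def blob(m,box):
    x0,y0,x1,y1=box;mm=np.zeros_like(m);mm[y0:y1,x0:x1]=m[y0:y1,x0:x1]
    n,l,s,c=cv2.connectedComponentsWithStats(mm.astype(np.uint8));i=1+np.argmax(s[1:,4]) if n>1 else 0
    return l==i,s[i],c[i]
for n,box in(('scene',(165,160,250,225)),('side',(325,135,400,190))):
    im=np.load('pics/'+n+'0.npy');c=calibration(n)
    hsv=cv2.cvtColor(im,cv2.COLOR_RGB2HSV);H,S,V=[hsv[...,i].astype(int) for i in range(3)]
    w=(S<40)&(V>185)
    b,s,ce=blob(w,box)
    cnt=max(cv2.findContours(b.astype(np.uint8),cv2.RETR_EXTERNAL,cv2.CHAIN_APPROX_NONE)[0],key=len)[:,0]
    hull=cv2.convexHull(cnt)[:,0]
    P=np.array([onz(c,u,v,.123) for u,v in hull])
    (cx,cy),r=cv2.minEnclosingCircle(P[:,:2].astype(np.float32))
    A=np.c_[2*P[:,:2],np.ones(len(P))];q=np.linalg.lstsq(A,(P[:,:2]**2).sum(1),rcond=None)[0]
    print(n,'dial',cx,cy,r,'fit',q[:2],np.sqrt(q[2]+q[0]**2+q[1]**2),s)
    D=q[:2]
    for nm,m,z in(('yellow',(H>18)&(H<38)&(S>120)&(V>100),.127),('blue',(H>100)&(H<130)&(S>100),.127),('red',((H<8)|(H>172))&(S>150)&(V>60),.162)):
        try:
            bb,s,ce=blob(m,box);p=onz(c,*ce,z)[:2];print(nm,s,ce,p,np.hypot(*(p-D)),np.arctan2(*(p-D)[::-1]))
        except Exception as e:print(nm,e)
    x0,y0,x1,y1=box
    cv2.imwrite('pics/z_'+n+'.png',cv2.resize(im[y0-30:y1+40,x0-30:x1+60],None,fx=4,fy=4,interpolation=cv2.INTER_CUBIC)[:600,:800,::-1])
E
python3 m.py
```

```text
scene dial 0.5482159852981567 -0.1425744742155075 0.06670854985713959 fit [ 0.548536   -0.14290325] 0.0659794630675824 [174 174  62  43 806]
yellow [228 191   6   4  20] [230.3  192.35] [ 0.53170155 -0.09049047] 0.055049960448012754 1.8815781237710527
blue [193 177   4   4   9] [194.11111111 178.11111111] [ 0.50960322 -0.18461289] 0.05705660282758303 -2.321773822749141
red [195 171  15  14  40] [202.375 177.825] [ 0.53940362 -0.14578492] 0.009576238766288492 -2.8359363087173186
side dial 0.5587921142578125 -0.13728496432304382 0.06572908908128738 fit [ 0.54704742 -0.14246549] 0.06593335202317079 [336 148  30  36 322]
yellow [365 176   5   5  18] [366.66666667 178.33333333] [ 0.52633833 -0.09046615] 0.05597140423969309 1.9497989989798317
blue [376 154   6   4  18] [378.72222222 155.38888889] [ 0.50758479 -0.17876774] 0.053620447126676365 -2.397883183686191
red [353 147  20  17 235] [362.08085106 155.25957447] [ 0.54559679 -0.13216768] 0.010399480785159907 1.710742810034246
```

View pics/z_scene.png

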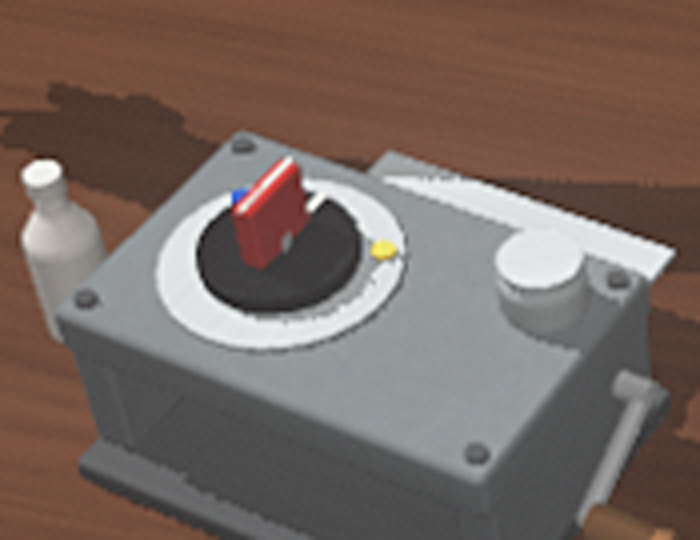

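View pics/z_side.png

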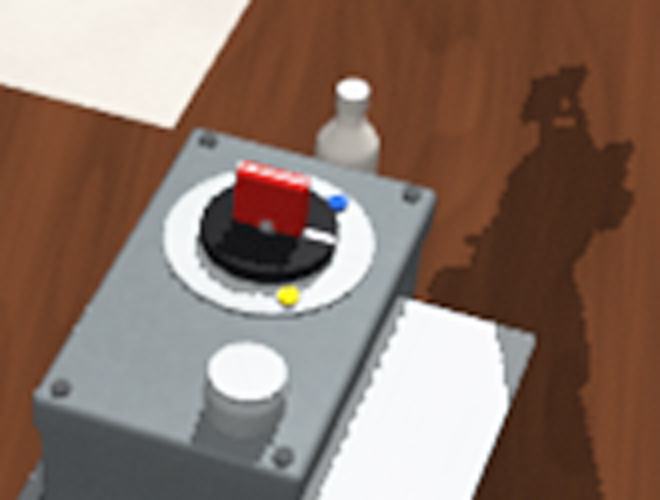

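Call:
drive_tool --pt "20 40 20" --pt "40 80 40" --pt "60 120 60" --pt "80 160 80" --pt "100 200 100" --pt "120 240 120" --pt "140 280 120" --pt "160 320 120" --pt "180 360 120" --pt "200 400 120" --pt "220 440 120" --pt "240 480 120" --spin '[0.13,0.27,0.4,0.54,0.67,0.81,0.94,1.08,1.21,1.35,1.48,1.6]' --grip 0

```text
t: 1.3
position: [0.531, -0.1825, 0.3511]
orientation: [-0.0, 0.533, 0.846, -0.0]
wrist_force: [0.2, -0.0, -0.1]
width: 0.0854
```

Call:
drive_tool --pt "8 20 0" --pt "17 40 0" --pt "17 40 0" --pt "17 40 0" --pt "17 40 0" --pt "17 40 0" --pt "17 40 0" --pt "17 40 0" --pt "17 40 0" --spin '[0.13,0.27,0.4,0.53,0.66,0.79,0.91,0.91,0.91]'

```text
t: 2.2
position: [0.5475, -0.1442, 0.3509]
orientation: [-0.0, 0.111, 0.994, 0.0]
wrist_force: [0.7, 0.4, 0.7]
width: 0.0853
```

Run:
```python
from h import *
s=robot.sense();print(s['t'],s['position'],s['orientation'],s['joint_positions'])
im,c=snap('wrist','w1');np.save('pics/w1.npy',im);np.save('pics/w1T.npy',c['T']);np.save('pics/w1K.npy',c['intrinsics']);print(c)
```

```text
2.2 [ 0.54753318 -0.1442404   0.35093369] [-3.73210840e-04  1.10540417e-01  9.93871556e-01  8.48705361e-05] [ 0.68697749  0.32587362 -0.65921516  1.8164148   0.22449676  1.07560441
  1.29477906]
{'intrinsics': array([[363.82553349,   0.        , 320.09551707],
       [  0.        , 363.82553349, 241.3561523 ],
       [  0.        ,   0.        ,   1.        ]]), 'T': array([[ 2.20127485e-01, -9.22113493e-01, -3.18198989e-01,
         4.65920721e-01],
       [ 9.75470655e-01,  2.08402304e-01,  7.08906277e-02,
        -1.25671559e-01],
       [ 9.44198126e-04, -3.25998752e-01,  9.45369728e-01,
         4.94096243e-01],
       [ 0.00000000e+00,  0.00000000e+00,  0.00000000e+00,
         1.00000000e+00]])}
```

View pics/w1.png

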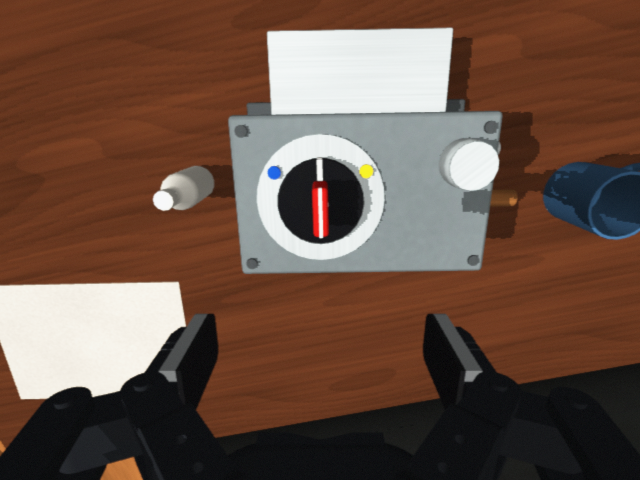

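Wrist view: dial centred at about (320,197), yellow dot (366,171), blue dot (274,172), white pointer (320,168), red bar (320,208). The bar is nearly aligned with the image column.

Run:
```python
from h import *
im=np.load('pics/w1.npy');c=dict(T=np.load('pics/w1T.npy'),intrinsics=np.load('pics/w1K.npy'))
hsv=cv2.cvtColor(im,cv2.COLOR_RGB2HSV);H,S,V=[hsv[...,i].astype(int) for i in range(3)]
def big(m,b):
    mm=np.zeros(m.shape,np.uint8);mm[b[1]:b[3],b[0]:b[2]]=m[b[1]:b[3],b[0]:b[2]]
    n,l,s,ce=cv2.connectedComponentsWithStats(mm);i=1+np.argmax(s[1:,4]);return (l==i).astype(np.uint8),s[i],ce[i]
def circ(P):
    A=np.c_[2*P,np.ones(len(P))];q=np.linalg.lstsq(A,(P**2).sum(1),rcond=None)[0];return q[:2],np.sqrt(q[2]+q[0]**2+q[1]**2)
b,s,ce=big((S<45)&(V>175),(250,128,395,265));print(s)
h=cv2.convexHull(cv2.findContours(b,0,1)[0][0])[:,0]
D,r=circ(np.array([onz(c,u,v,.123)[:2] for u,v in h]));print('dial',D,r)
b,s,ce=big((V<70),(265,145,375,255));h=cv2.convexHull(np.vstack(cv2.findContours(b,0,1)[0]))[:,0]
for z in(.135,.137):print('skirt',circ(np.array([onz(c,u,v,z)[:2] for u,v in h])),s)
a={}
for n,m,bx,z in(('yel',(H>18)&(H<38)&(S>120)&(V>100),(350,150,385,185),.126),('blue',(H>100)&(H<130)&(S>100),(258,150,290,190),.126),('ptr',(S<60)&(V>150),(310,158,330,179),.136)):
    b,s,ce=big(m,bx);p=onz(c,*ce,z)[:2];print(n,s,ce,p,np.hypot(*(p-D)),np.arctan2(*(p-D)[::-1])%6.283)
# bar top
b,s,ce=big(((H<10)|(H>170))&(S>100),(300,175,340,245));print('red',s,ce)
ys,xs=np.nonzero(b);
b2=big((V>120)&(((H<10)|(H>170))|(S<60)),(308,182,335,245))[0];ys,xs=np.nonzero(b2)
rect=cv2.minAreaRect(np.c_[xs,ys].astype(np.float32));print(rect);P=np.array([onz(c,u,v,.176)[:2] for u,v in cv2.boxPoints(rect)]);print(P,P.mean(0))
# press edges (feet screws)
```

```text
[ 256  134  129  126 6092]
dial [ 0.54663377 -0.14378712] 0.06642309916926055
skirt (array([ 0.54591103, -0.14308815]), np.float64(0.043074964746770444)) [ 278  158   86   85 4610]
skirt (array([ 0.54546552, -0.14299115]), np.float64(0.04283505711398469)) [ 278  158   86   85 4610]
yel [359 164  14  14 145] [365.73103448 170.82758621] [ 0.5268983  -0.09213987] 0.05528948046945448 1.9357949526749483
blue [268 166  13  14 139] [273.76978417 172.21582734] [ 0.50791518 -0.18248504] 0.05474173701741634 3.926538638313631
ptr [316 158   7  21 118] [319.1779661  168.31355932] [ 0.51286689 -0.13683485] 0.034475153280204805 2.9385399351594894
red [311 180  19  58 772] [319.85362694 207.90284974]
((319.5, 209.5), (55.0, 15.0), 90.0)
[[ 0.51780076 -0.14433738]
 [ 0.52069391 -0.13152641]
 [ 0.57024964 -0.14238754]
 [ 0.56720426 -0.15586314]] [ 0.54398714 -0.14352862]
```

Run:
```python
from h import *
im=np.load('pics/w1.npy');cv2.imwrite('pics/w1z.png',cv2.resize(im[120:280,220:420],None,fx=4,fy=3.75,interpolation=cv2.INTER_CUBIC)[:,:,::-1])
```

```text
(no output)
```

View pics/w1z.png

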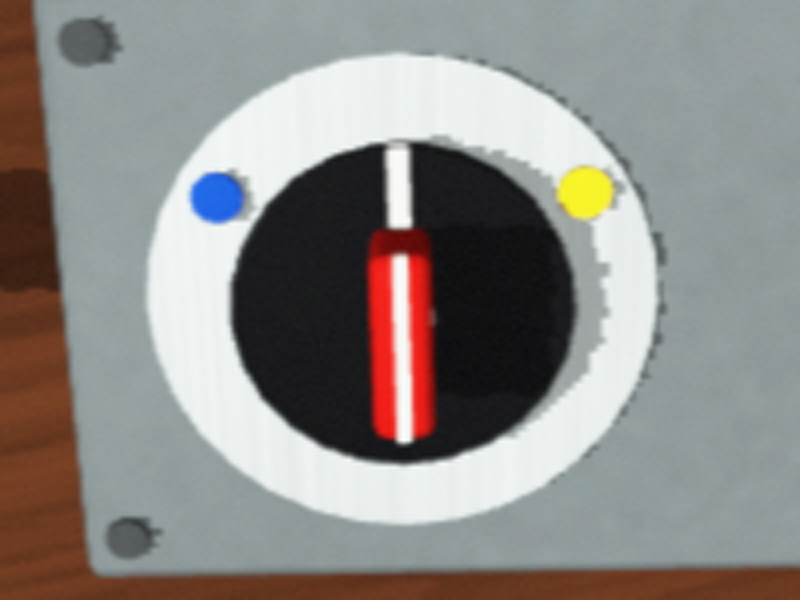

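Call:
drive_tool --pt "0 1 -40" --pt "0 1 -80" --pt "0 1 -120" --pt "0 1 -150" --pt "0 1 -175" --pt "0 1 -195" --pt "0 1 -206" --pt "0 1 -206" --pt "0 1 -206" --pt "0 1 -206" --spin '[0.012,0.012,0.012,0.012,0.012,0.012,0.012,0.012,0.012,0.012]'

```text
t: 3.25
position: [0.5489, -0.1432, 0.1465]
orientation: [0.001, 0.103, 0.995, -0.0]
wrist_force: [0.1, 0.5, 0.5]
width: 0.0853
```

Run:
```python
from h import *
s=robot.sense();print(s['t'],s['position'],s['orientation'],s['wrist_force'],s['torque'])
im,c=snap('wrist','w2')
```

```text
3.25 [ 0.54891394 -0.14315512  0.14655   ] [ 1.25682134e-03  1.03376461e-01  9.94641496e-01 -1.46181852e-04] [0.11537143 0.50684768 0.4972986 ] [ 0.05443446 -0.03532346  0.07248381]
```

View pics/w2.png

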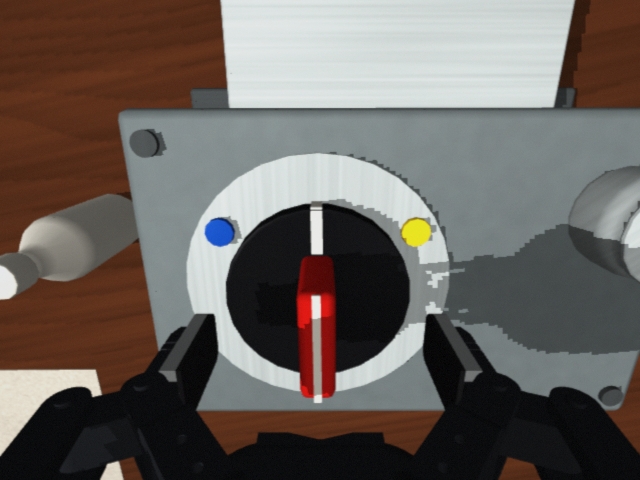

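The bar (column 317) is centred between the fingers (mid 320). I'll close on it with a 1 mm correction.

Call:
drive_tool --pt "-1 0 -1" --pt "-1 0 -2" --pt "-1 0 -2" --pt "-1 0 -2" --pt "-1 0 -2" --pt "-1 0 -2" --pt "-1 0 -2" --pt "-1 0 -2" --spin '[0,0,0,0,0,0,0,0]' --grip 255

```text
t: 4.1
position: [0.5467, -0.1438, 0.1434]
orientation: [-0.0, 0.103, 0.995, -0.001]
wrist_force: [-0.2, -2.9, 2.6]
width: 0.0131
```

Run:
```python
from h import *
s=robot.sense();print(s['t'],s['position'],s['orientation'],s['wrist_force'],s['torque'],s['width'])
im,c=snap('wrist','w3')
```

```text
4.1 [ 0.54667704 -0.14383827  0.14343892] [-1.35416618e-04  1.03433477e-01  9.94636223e-01 -5.30899972e-04] [-0.24665928 -2.86584911  2.64382831] [-0.50630512  0.25210702 -0.03438628] 0.01311863751694223
```

View pics/w3.png

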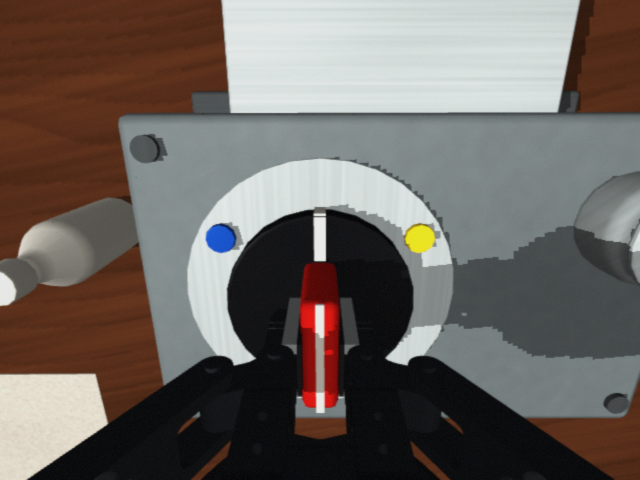

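The jaws are on the bar with low side force. Now I'll lift to about 11 mm.

Call:
drive_tool --pt "0 0 2" --pt "0 0 4" --pt "0 0 6" --pt "0 0 8" --pt "0 0 10" --pt "0 0 11" --pt "0 0 11" --pt "0 0 11" --spin '[0,0,0,0,0,0,0,0]'

```text
t: 4.95
position: [0.5466, -0.1438, 0.154]
orientation: [-0.0, 0.103, 0.995, -0.0]
wrist_force: [2.3, -5.2, -9.9]
width: 0.0132
```

Run:
```python
from h import *
s=robot.sense();print(s['t'],s['position'],s['orientation'],s['wrist_force'],s['torque'],s['width'])
im,c=snap('wrist','w4')
snap('side','s4')
```

```text
4.95 [ 0.54660322 -0.14378631  0.154048  ] [-1.57015411e-04  1.03403658e-01  9.94639416e-01 -3.01084090e-04] [ 2.32485459 -5.17688524 -9.88677704] [-1.04355741 -0.49540515  0.03084305] 0.013236407621121372
```

View pics/w4.png

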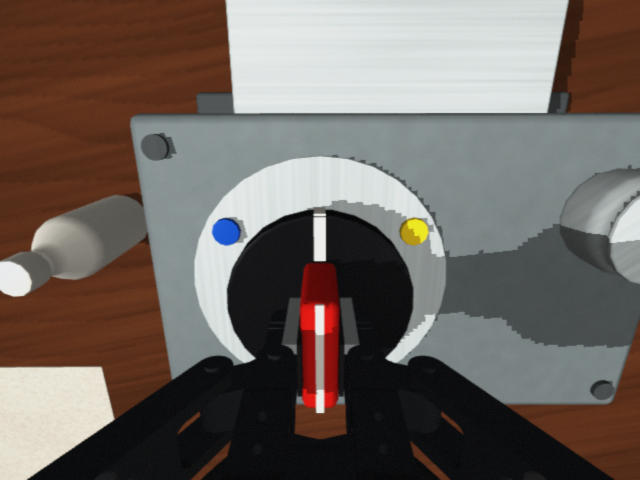

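Lifted 10.6 mm, and the vertical force of about 10 N matches the spring. Turning clockwise towards yellow, with the first stop at -0.72.

Call:
drive_tool --pt "0 -0.5 0" --pt "0 -0.5 0" --pt "0 -0.5 0" --pt "0 -0.5 0" --pt "0 -0.5 0" --pt "0 -0.5 0" --pt "0 -0.5 0" --pt "0 -0.5 0" --pt "0 -0.5 0" --spin '[-0.1,-0.2,-0.3,-0.4,-0.5,-0.6,-0.72,-0.72,-0.72]'

```text
t: 5.95
position: [0.5464, -0.1441, 0.1539]
orientation: [-0.0, 0.447, 0.894, -0.0]
wrist_force: [1.2, -5.1, -10.5]
width: 0.0132
```

Run:
```python
from h import *
s=robot.sense();print(s['t'],s['position'],s['orientation'],s['wrist_force'],s['torque'],s['width'])
q=s['orientation'];print(2*np.arctan2(q[2],q[1])-2.9344)
im,c=snap('wrist','w5')
```

```text
5.95 [ 0.54637939 -0.14407599  0.15391229] [-2.04498574e-04  4.47073998e-01  8.94496858e-01 -4.11103307e-04] [  1.20649948  -5.11480775 -10.52199594] [-1.1247643  -0.40115616  0.00154792] 0.013182604728003653
-0.7197905317727082
```

View pics/w5.png

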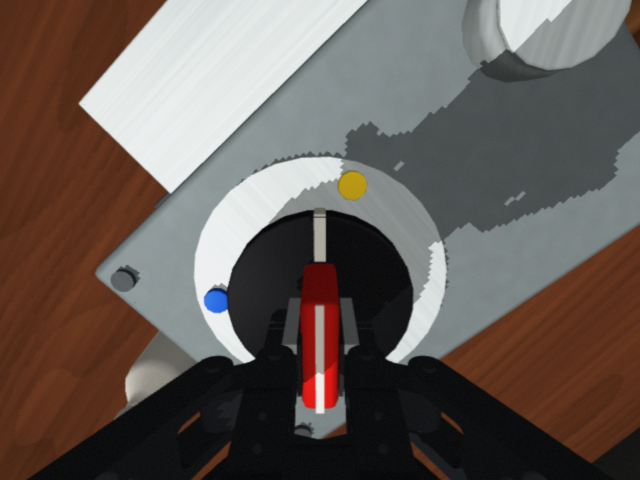

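Knob turned to -0.72 rigidly with the gripper; the yellow dot (352,185) is slightly clockwise of the pointer. Lowering gently to feel.

Call:
drive_tool --pt "0 0 -1" --pt "0 0 -2" --pt "0 0 -2.5" --pt "0 0 -2.5" --spin '[0,0,0,0]'

```text
t: 6.4
position: [0.5464, -0.1441, 0.1516]
orientation: [-0.0, 0.447, 0.894, -0.0]
wrist_force: [0.8, -3.8, -8.1]
width: 0.0132
```

Call:
drive_tool --pt "0 0 -0.4" --pt "0 0 -0.8" --pt "0 0 -0.8" --spin '[0,0,0]'

```text
t: 6.7
position: [0.5465, -0.1441, 0.1514]
orientation: [-0.0, 0.447, 0.894, -0.0]
wrist_force: [-0.9, -6.4, -3.6]
width: 0.0131
```

On the plate: the tool stopped at z≈151.5 mm and fz fell from -8 to -3.6, about 6 N on the pin. I'll probe in small lifted steps.

Call:
drive_tool --pt "0 0 1.5" --pt "0 0 1.5" --pt "0 0 1.5" --pt "0 0 0.5" --pt "0 0 0" --pt "0 0 0" --spin '[0,0,-0.05,-0.05,-0.05,-0.05]'

```text
t: 7.3
position: [0.5464, -0.1442, 0.1513]
orientation: [-0.0, 0.469, 0.883, -0.001]
wrist_force: [-0.6, -5.8, -4.0]
width: 0.0131
```

Call:
drive_tool --pt "0 0 1.5" --pt "0 0 1.5" --pt "0 0 1.5" --pt "0 0 0.5" --pt "0 0 0" --pt "0 0 0" --spin '[0,0,-0.05,-0.05,-0.05,-0.05]'

```text
t: 7.9
position: [0.5464, -0.1443, 0.1509]
orientation: [-0.0, 0.491, 0.871, -0.0]
wrist_force: [1.2, -4.8, -6.8]
width: 0.0136
```

The reading at -0.82 differs (z lower, fz -6.8). Testing it by lowering 1 mm more.

Call:
drive_tool --pt "0 0 -0.5" --pt "0 0 -1" --pt "0 0 -1" --spin '[0,0,0]'

```text
t: 8.2
position: [0.5464, -0.1442, 0.1497]
orientation: [-0.0, 0.492, 0.871, -0.0]
wrist_force: [1.4, -4.7, -9.8]
width: 0.0133
```

It's in the slot: z=149.7 mm with fz -9.8, so the spring is carried by the tool and not the plate. Lowering further.

Call:
drive_tool --pt "0 0 -0.7" --pt "0 0 -1.4" --pt "0 0 -2" --pt "0 0 -2" --spin '[0,0,0,0]'

```text
t: 8.6
position: [0.5465, -0.1442, 0.1482]
orientation: [-0.0, 0.492, 0.871, -0.0]
wrist_force: [-0.3, -5.3, -5.3]
width: 0.0131
```

Run:
```python
from h import *
s=robot.sense();print(s['t'],s['position'],s['orientation'],s['wrist_force'],s['torque'],s['width'])
q=s['orientation'];print(2*np.arctan2(q[2],q[1])-2.9344)
```

```text
8.6 [ 0.54647698 -0.14422298  0.14821254] [-1.21624620e-04  4.91821174e-01  8.70696165e-01 -3.27255983e-04] [-0.25249102 -5.2993348  -5.33582472] [-1.11837203 -0.16919278 -0.22613029] 0.013119155918442297
-0.8211677146175278
```

At about 4.8 mm lift there is slight resistance, with torque z at -0.23 N·m (6–7 N at the pin). The pin is near one slot wall, so I'll ease the turn clockwise slightly.

Call:
drive_tool --pt "0 0 0.3" --pt "0 0 0.3" --pt "0 0 0.3" --spin '[-0.01,-0.02,-0.02]'

```text
t: 8.9
position: [0.5464, -0.1442, 0.1482]
orientation: [-0.0, 0.5, 0.866, -0.0]
wrist_force: [1.1, -5.8, -7.7]
width: 0.0133
```

```bash
cat > st.py <<'E'
from h import *
s=robot.sense();print(s['t'],s['position'],s['wrist_force'],s['torque'],s['width'])
q=s['orientation'];print(2*np.arctan2(q[2],q[1])-2.9344)
E
python3 st.py
```

```text
8.9 [ 0.5464146  -0.14421846  0.14818363] [ 1.13671903 -5.84988839 -7.74110869] [-1.20383542 -0.25678797 -0.00648486] 0.013325638825837198
-0.8398559429448893
```

The torque is back to zero. Continuing down at -0.84.

Call:
drive_tool --pt "0 0 -0.5" --pt "0 0 -1" --pt "0 0 -1.5" --pt "0 0 -1.5" --spin '[0,0,0,0]'

```text
t: 9.3
position: [0.5464, -0.1442, 0.1467]
orientation: [-0.0, 0.5, 0.866, -0.0]
wrist_force: [0.4, -5.4, -7.5]
width: 0.0132
```

```bash
python3 st.py
```

```text
9.3 [ 0.54641252 -0.144212    0.14667302] [ 0.44297632 -5.42652915 -7.54999209] [-1.15624039 -0.22664013  0.02788815] 0.013235839352326976
-0.8398259231177687
```

Call:
drive_tool --pt "0 0 -0.7" --pt "0 0 -1.4" --pt "0 0 -2.1" --pt "0 0 -2.1" --spin '[0,0,0,0]'

```text
t: 9.7
position: [0.5464, -0.1442, 0.1446]
orientation: [-0.0, 0.5, 0.866, -0.0]
wrist_force: [-0.7, -4.3, -6.5]
width: 0.0132
```

```bash
python3 st.py
```

```text
9.7 [ 0.54639751 -0.14422336  0.14464539] [-0.67452381 -4.28054718 -6.49284347] [-1.23448476 -0.17783155  0.01843987] 0.013224889230837845
-0.8400041956712241
```

Call:
drive_tool --pt "0 0 -0.5" --pt "0 0 -1" --pt "0 0 -1.3" --pt "0 0 -1.3" --spin '[0,0,0,0]'

```text
t: 10.1
position: [0.5464, -0.1442, 0.1435]
orientation: [-0.0, 0.5, 0.866, -0.0]
wrist_force: [0.9, -5.4, -4.5]
width: 0.013
```

```bash
python3 st.py
```

```text
10.1 [ 0.54643996 -0.14423758  0.14354824] [ 0.9215798  -5.35748523 -4.51328223] [-1.13346987 -0.07775896  0.04881149] 0.012960881722890871
-0.8398953113986445
```

The knob is bottoming at z=143.5 mm, the same height as the start grasp. I'll go a touch further, then open and look.

Call:
drive_tool --pt "0 0 -0.4" --pt "0 0 -0.4" --spin '[0,0]'

```text
t: 10.3
position: [0.5464, -0.1442, 0.1435]
orientation: [-0.0, 0.5, 0.866, -0.001]
wrist_force: [-0.0, -5.4, -3.1]
width: 0.0132
```

```bash
python3 st.py
```

```text
10.3 [ 0.54642791 -0.14420798  0.14349391] [-4.65052470e-03 -5.35174099e+00 -3.11333237e+00] [-1.12693568  0.09124758 -0.03353968] 0.013202686146492214
-0.8399317731706795
```

Home (z no longer moves and the load is going to the knob's seat). Opening.

Call:
drive_tool --pt "0 0 0" --pt "0 0 0" --pt "0 0 0" --pt "0 0 0" --pt "0 0 0" --pt "0 0 0" --pt "0 0 0" --spin '[0,0,0,0,0,0,0]' --grip 0

```text
t: 11.0
position: [0.5469, -0.1435, 0.143]
orientation: [-0.0, 0.5, 0.866, 0.0]
wrist_force: [0.4, 0.4, -0.4]
width: 0.0853
```

Call:
drive_tool --pt "0 0 10" --pt "0 0 30" --pt "0 0 60" --pt "0 0 100" --pt "0 0 150" --pt "0 0 200" --pt "0 0 207" --pt "0 0 207" --pt "0 0 207" --pt "0 0 207" --spin '[0,0,0,0,0,0,0,0,0,0]'

```text
t: 12.0
position: [0.5454, -0.1435, 0.348]
orientation: [-0.002, 0.5, 0.866, -0.001]
wrist_force: [-1.2, -0.3, 1.5]
width: 0.0852
```

Run:
```python
from h import *
s=robot.sense();print(s['t'],s['position'],s['wrist_force'])
im,c=snap('wrist','w6');np.save('pics/w6.npy',im);np.save('pics/w6T.npy',c['T']);np.save('pics/w6K.npy',c['intrinsics'])
for n in('scene','side'):
    im,c=snap(n,n+'6');a=np.load('pics/'+n+'0.npy');np.save('pics/'+n+'6.npy',im)
    b=(155,130,300,290) if n=='scene' else (270,115,440,320)
    cv2.imwrite('pics/c_'+n+'.png',cv2.resize(np.hstack([x[b[1]:b[3],b[0]:b[2]] for x in(a,im)]),None,fx=2.3,fy=2.3,interpolation=cv2.INTER_CUBIC)[:,:,::-1])
```

```text
12.0 [ 0.54541219 -0.14350518  0.34795789] [-1.24065017 -0.34798522  1.49743225]
```

View pics/w6.png

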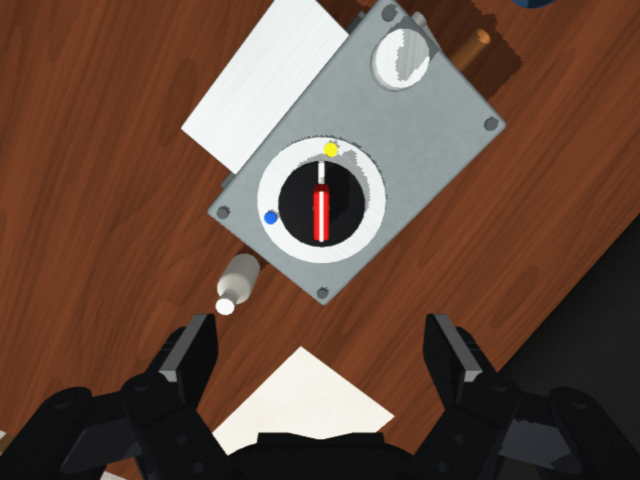

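View pics/c_side.png

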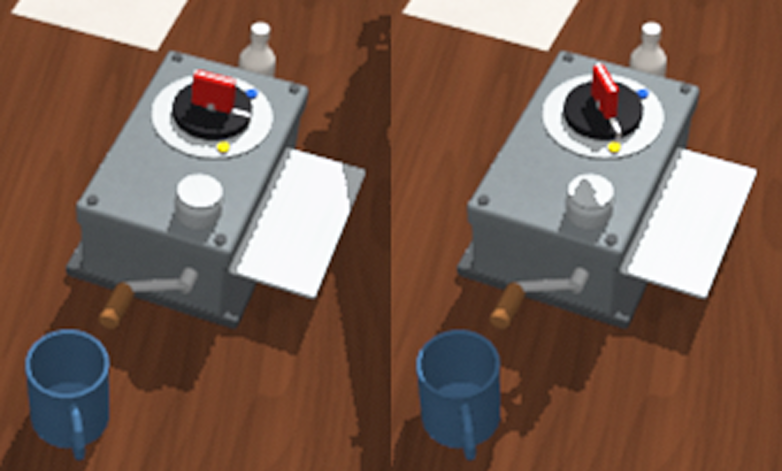

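View pics/c_scene.png

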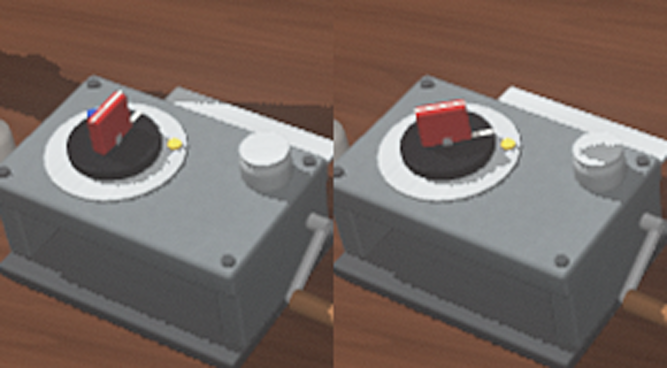

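After release the pointer (321,172) sits just short of the yellow dot (331,149). The tin, glue and mug look unmoved. Last, a numeric check of the knob height and angle.

Run:
```python
from h import *
for f in('w1','w6'):
    im=np.load(f'pics/{f}.npy');c=dict(T=np.load(f'pics/{f}T.npy'),intrinsics=np.load(f'pics/{f}K.npy'))
    hsv=cv2.cvtColor(im,cv2.COLOR_RGB2HSV);V=hsv[...,2];m=np.zeros(V.shape,np.uint8);m[145:255,265:375]=V[145:255,265:375]<70
    n,l,s,_=cv2.connectedComponentsWithStats(m);b=(l==1+np.argmax(s[1:,4])).astype(np.uint8)
    h=cv2.convexHull(np.vstack(cv2.findContours(b,0,1)[0]))[:,0]
    for z in(.135,):
        P=np.array([onz(c,u,v,z)[:2] for u,v in h]);A=np.c_[2*P,np.ones(len(P))];q=np.linalg.lstsq(A,(P**2).sum(1),rcond=None)[0];print(f,q[:2],np.sqrt(q[2]+q[0]**2+q[1]**2))
    if f=='w6':
        w=np.zeros(V.shape,np.uint8);w[163:182,312:330]=((hsv[...,1]<60)&(V>110))[163:182,312:330]
        ys,xs=np.nonzero(w);p=onz(c,xs.mean(),ys.mean(),.136)[:2];print('turn',np.arctan2(*(p-q[:2])[::-1])-2.932)
# items moved?
for n,b in(('scene',dict(mug=(322,248,385,312),glue=(138,166,158,212),)),('side',dict(mug=(278,255,322,312),tin=(340,188,372,218),glue=(373,122,392,148)))):
    A,B=[cv2.cvtColor(np.load(f'pics/{n}{k}.npy'),cv2.COLOR_RGB2GRAY).astype(np.float32) for k in'06']
    for k,(x0,y0,x1,y1) in b.items(): print(n,k,cv2.phaseCorrelate(A[y0:y1,x0:x1].copy(),B[y0:y1,x0:x1].copy()))
```

```text
w1 [ 0.54591103 -0.14308815] 0.043074964746770444
w6 [ 0.54623426 -0.14264742] 0.04312103010025201
turn -0.8256316396297252
scene mug ((0.41842685943673175, -0.13189703150047194), 0.7650880943983793)
scene glue ((-0.03901844020395728, -0.13148070809542745), 0.9339122241983812)
side mug ((0.3563733219533809, -0.1933637377873758), 0.6539843104503773)
side tin ((0.04576895214184873, -0.34940522061955726), 0.6466998289028804)
side glue ((-0.037696513134873655, 0.5670094021711929), 1.0048883451355828)
```

```bash
python3 -c "
from station import robot;print(robot.sign_off(),robot.sense()['t'])"
```

```text
the job is handed in; nothing more can be done
the job is handed in; nothing more can be done
```

The knob is home in the yellow detent and released, and I've handed the job in. The arm's last move ended at 12.0 s of the 51 s allowed.

- **What I did:** I lifted the knob about 10.6 mm straight up and turned it clockwise towards yellow. I felt for the detent in lifted steps at about -0.72, -0.77 and -0.82 rad, and the pin landed on the plate at the first two, with at most about 6 N on it. At -0.82 it entered the slot but touched one wall halfway down, with about 7 N sideways. I eased it to -0.84, where that load disappeared, lowered it home, opened the jaws and backed off.
- **Knob position:** It seated at the same tool height as at the start (143.5 mm against 143.4 mm). The skirt looks the same size in the wrist camera as before, 43.1 mm radius, which also says fully home. The camera puts the turn at about -0.83 rad, against -0.84 from the tool, which is within the detent's play. That is about 0.16 rad short of the yellow dot, in the expected range.
- **Tin, glue and mug:** The tin, glue and mug showed only sub-pixel image shifts (up to about 0.6 px), which I put down to the arm's moved shadow.
- **Disagreements:** None of the checks failed. The only mismatch was the 0.01–0.02 rad between the camera and tool readings of the turn.

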